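# Set out a decorating display on a shop shelf panel

## Task

Set out the decorating display on the grey shelf panel, whose front is the edge with the white price strip: lay the wide tape roll flat on the white dot between the two tins, and the narrow tape roll flat and centred on top of it. Stand the filler tub upright on the white dot in front of the tall tin, and the cork sanding block, rubber sole down, centred on the white dot in front of the squat tin with its long side parallel to the price strip. Leave the two tins where they stand.

Things in the scene. Friction and masses are not known exactly. Their poses are not given: they have to be found in the camera images.
- panel: Fixed grey metal shelf panel, 220 (x) x 320 (y) x 30 mm high. Origin: centre of underside, z up. Front edge with white price strip faces its -x. Flat white 44 mm dots on its top: (x 55, y 0) mm between the tins; (-50, 95) and (-50, -95), each in front of the tin at (55, 95) or (55, -95); either tin may be on either side. A loose black ticket holder 22 mm high stands at about (-85, 0)
- tall_tin_mid (a point): Tall closed metal tin with a paper band, 58 diameter x 100 mm high, loose, 0.5 kg, standing on the panel's back row. Point: its centre, half-way up; z along its upright axis. To be left where it stands
- squat_tin_mid (a point): Squat closed metal tin with a paper band, 82 diameter x 48 mm high, loose, 0.35 kg, standing on the panel's back row. Point: its centre, half-way up; z along its upright axis. To be left where it stands
- wide_roll_c (a point): Large, wide roll of cream paper tape, 64 outer diameter x 48 mm high, bore 38 mm, lying flat (bore upright) on a 4 mm thick cardboard sheet on the table. Point: its centre, half-way up; z along the bore. About 0.1 kg. It, the small roll, tub and block lie on the sheet in any order, centres 10 cm or more apart, a glue bottle (26 x 50 mm high) in their midst
- narrow_roll_c (a point): Small, narrow roll of cream paper tape, 48 outer diameter x 20 mm high, bore 25 mm, lying flat (bore upright) on the same cardboard sheet. Point: its centre, half-way up; z along the bore. About 40 g
- tub_c (a point): Round grey plastic filler tub with a white lid, 58 diameter at the lid (top 12 mm), body tapering from 56 below the lid to 50 mm at the foot, 58 mm high, standing upright on the cardboard sheet. Point: its centre, half-way up; z up. About 0.2 kg
- block_c (a point): Cork sanding block with a black rubber sole, 50 (x) x 90 (y) x 40 mm high, sole down on the cardboard sheet. Point: its centre, half-way up; y along its long side, z up. About 60 g
Not all that is in view belongs to the job. Leave any orange look-alike of the part that bears narrow_roll_c alone. What is shaped like the part that bears block_c but yellow is not meant.

How it is judged:
By the outcome, as a careful person would: the job done as asked, in the order asked, and still so for the second after the job is handed in, with the robot touching nothing.
It also fails if it takes over 120 s, if anything falls off the work surface, if the arm or the gripper's body presses on something with over 40 N, if the wrist force passes 120 N, or if a joint passes its speed limit or range.

## Robot

A 6-joint arm with a two-finger parallel gripper is mounted at the origin on the work surface. World frame = base frame: x ahead of the robot, y to its left, z up, the work surface at z = 0. Lengths are in m, angles in rad, forces in N, time in s.
With the tool pointing down it reaches from about 0.3 to 0.85 m from the base axis. Payload 4.2 kg.
Tool frame: the origin (TCP) lies at the very end of the fingers, on their centre line; the grasp point (between the pads) lies 19 mm behind it; z points along the fingers, y is the line along which they close (so a half turn about z gives the same grasp; the last joint's range is limited). The gripper opens to 91 mm and grips with 3 to 60 N. Pads are 32 mm wide; open, the fingers measure 118 mm over their backs; the gripper's body (76 mm by 178 mm) begins 60 mm behind the grasp point.
Start: joints at [1.089, 0.32, 1.565, -0, 1.257, -0.02], TCP at [0.256, 0.515, 0.214] pointing down, gripper open.
Joint ranges: [-3.11, 3.11], [-0.84, 2.01], [0.21, 2.61], [-1.34, 4.49], [0.05, 2.63], [-2.56, 2.56]. Speed limits (rad/s): [2.57, 2.57, 3.14, 3.14, 3.14, 3.14].

## Interface

Orientations are given as [roll, pitch, yaw] about the fixed x, y, z axes, in that order (R = Rz(yaw) Ry(pitch) Rx(roll)).
In Python, from rig import * gives the robot as it stands. The module is installed in compiled form; this text tells all that it offers.
- The arm moves only by the tool drive_tool, never from a script. Its argument "series" is one flat list of numbers, 7 for each row, row after row: the gripper's target within -1 to 1 (shut at 1, half-way at 0, fully open at -1), then the shift along the tool's x, y, z in mm, then the turn, a rotation vector about the tool's x, y, z in rad. A call has 1 to 5 rows; each row is the pose to reach, as a shift and turn from the pose commanded when the call began, along the tool's axes at that moment; what a row does not reach only later rows make up. A row lasts 1/10 s, in which the tool goes at most 50 mm and 8.59 degrees, less where a joint would pass 70% of its speed; a pose out of reach is approached as far as the arm can. A call with a gripper value outside its range is refused whole. The fingers move at their own pace and stop on an object; "newtons" is the grip in N (left out, the last holds). Time passes only in rows, so rows that repeat a pose let the fingers close. It gives the time, the measured TCP pose, the force, the opening and the grip force at its end, in the units of the state.
- get_state(): the state, without advancing time (a new reading comes with each control period).
- snapshot(name): name is "scene" or "top" or "wrist"; returns a dict with "img" (480x640x3 uint8, red, green, blue), "fx", "fy", "cx", "cy" (pixels), "rvec" (rotation vector, rad) and "tvec" (3), from world to camera coordinates, as OpenCV has them. Camera axes: x right, y down, z forward; pixel columns grow to the right and rows downward; lengths in m; the calibration is good to about 2 mm. The wrist camera is an equidistant fisheye: a pixel r from the principal point sees the ray r / f radians off the axis. A picture is of the moment at which its call begins. There is no depth.
- finish_job(): hands the job in; it is judged then, once.
The state is a dict: "t": time; "q": joint angles; "joint_velocities": joint speeds; "joint_efforts": joint torques, N m; "tool_pos": TCP position; "tool_rot": TCP orientation; "wrist_force": force on the tool from outside, world axes, zero at the start; "moment": the same for the moment, N m; "width": finger opening in m; "gripper_force": force on a finger pad.
Only numpy, scipy, OpenCV 4.12 (cv2) and the standard library are available. Lean on these libraries where they do the work, as an engineer would, in place of code of your own. Each camera call takes 0.05 s, during which the arm holds its last target. There are 200 camera calls.

## Working session

There is one attempt and no reset: what is moved stays moved. The work goes in short steps, Python scripts to look and compute and a tool call to move; the robot and the scene stay as the last step left them, time stands still between calls to the robot, and variables do not carry over. Pictures are saved under pics/ and viewed, at most 14 in all, crops included, and the job is handed in when it is done.

Besides the shell and the picture viewer there is one more tool, called after "Request:" in YAML: its name, and indented under it one key for each argument. drive_tool: Moves the arm, as the interface text tells. Its arguments: {"type":"object","properties":{"series":{"type":"array","items":{"type":"number"}},"newtons":{"type":"number"}},"required":["series"]}

```bash
mkdir -p pics; python3 - <<'E'
from rig import *
import cv2,pickle
for n in ("scene","top"):
    s=snapshot(n); pickle.dump(s,open(n+".pkl","wb")); cv2.imwrite(f"pics/{n}0.png",s["img"][:,:,::-1]); print(n,s["fx"],s["fy"],s["cx"],s["cy"],s["rvec"],s["tvec"])
print(get_state())
E
```

```text
scene 564.9750819804829 564.9750819804829 326.4495855229267 239.9934792030642 [ 2.02000871  1.13518825 -0.56429216] [-0.13853725 -0.19101999  1.61696313]
top 600.4186481099676 600.4186481099676 327.26638465096227 254.71915922895136 [ 2.20879439 -2.15010421  0.07257679] [-0.06336412  0.43324699  1.20239886]
{'t': 0.1, 'q': array([ 1.08900946e+00,  3.20238143e-01,  1.56550464e+00, -1.17479912e-05,
        1.25744027e+00, -2.00571146e-02]), 'joint_velocities': array([ 0.00016489,  0.00114324, -0.00308575, -0.00064284,  0.00160816,
       -0.00014793]), 'joint_efforts': array([-9.70916881e-04, -4.13333595e+01, -2.32508665e+01,  7.27987709e-02,
        4.21586889e-02, -8.82965901e-05]), 'tool_pos': array([0.2559884 , 0.51438046, 0.21321887]), 'tool_rot': array([-3.14000234e+00, -2.07289159e-05,  2.67986651e+00]), 'wrist_force': array([-1.0942802 , -0.0280207 ,  0.06804528]), 'moment': array([-0.01513427, -0.01550244,  0.03613317]), 'gripper_force': 0.0, 'width': 0.09116371757195715}
```

View pics/scene0.png

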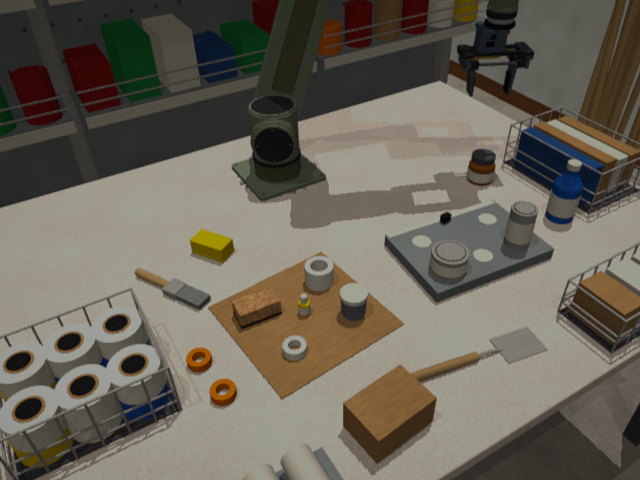

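View pics/top0.png

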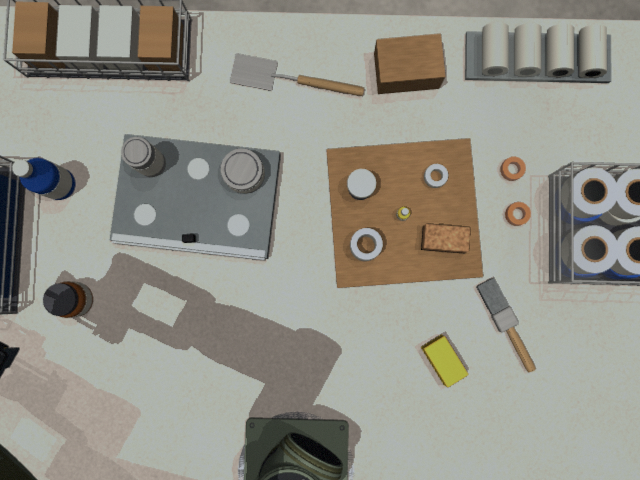

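The scene shows the sheet with the wide roll (top view 367,243), narrow roll (436,175), tub (362,183), block (446,237) and glue bottle (403,213). Look-alikes are the orange rings at (513,168) and (517,213), the yellow block at (445,360), and the large paper rolls in the basket at right. By the description I choose the cream, cork and grey items on the sheet, and I'll check them in a crop. The panel's tall tin is at (143,155), the squat tin at (242,170), and the dots at (198,168), (145,214) and (238,225).

```bash
cat > h.py <<'E'
import numpy as np,cv2,pickle
def ray(s,u,v):
    R=cv2.Rodrigues(np.array(s["rvec"]))[0]; t=np.array(s["tvec"])
    return -R.T@t, R.T@np.array([(u-s["cx"])/s["fx"],(v-s["cy"])/s["fy"],1.])
def onz(s,u,v,z):
    c,d=ray(s,u,v); return c+d*(z-c[2])/d[2]
def frs(s,u,v,z):   # wrist fisheye
    R=cv2.Rodrigues(np.array(s["rvec"]))[0]; t=np.array(s["tvec"])
    a=np.array([(u-s["cx"])/s["fx"],(v-s["cy"])/s["fy"]]); r=np.hypot(*a)+1e-12
    d=R.T@np.r_[a/r*np.sin(r),np.cos(r)]; c=-R.T@t
    return c+d*(z-c[2])/d[2]
def fproj(s,p):
    R=cv2.Rodrigues(np.array(s["rvec"]))[0]; q=R@np.asarray(p)+np.array(s["tvec"])
    r=np.hypot(q[0],q[1]); th=np.arctan2(r,q[2]); return s["cx"]+s["fx"]*th*q[0]/r, s["cy"]+s["fy"]*th*q[1]/r
E
python3 - <<'E'
from h import *
s=pickle.load(open("top.pkl","rb")); im=s["img"]
a=cv2.resize(im[120:300,100:320],None,fx=3.3,fy=3.3,interpolation=2)[:,:,::-1]
b=cv2.resize(im[130:295,320:540],None,fx=3.6,fy=3.6,interpolation=2)[:,:,::-1]
cv2.imwrite("pics/crop_sheet.png",b)
hsv=cv2.cvtColor(im,cv2.COLOR_RGB2HSV)
def blobs(m,lo,name):
    m=m.astype(np.uint8)*255
    for c in cv2.findContours(m,cv2.RETR_EXTERNAL,cv2.CHAIN_APPROX_NONE)[0]:
        A=cv2.contourArea(c)
        if A>lo and cv2.boundingRect(c)[3]<100:
            print(name,A,np.round(cv2.minEnclosingCircle(c)[0],1),np.round(cv2.minEnclosingCircle(c)[1],1),[np.round(x,1) for x in cv2.minAreaRect(c)])
m=np.zeros(im.shape[:2],bool);m[120:300,100:490]=1
g=(hsv[...,1]<50)&(hsv[...,2]>150)&m
blobs(g,60,"white")
c=np.array(s["rvec"]);C,_=ray(s,0,0);print("cam",C)
gray=((hsv[...,2]<150)&(hsv[...,1]<70)&m)
blobs(gray,3000,"gray")
E
```

```text
white 376.5 [158. 299.] 23.0 [array([158., 291.]), array([16., 46.]), np.float64(90.0)]
cam [ 0.34428102 -0.06252703  1.2308704 ]
```

View pics/crop_sheet.png

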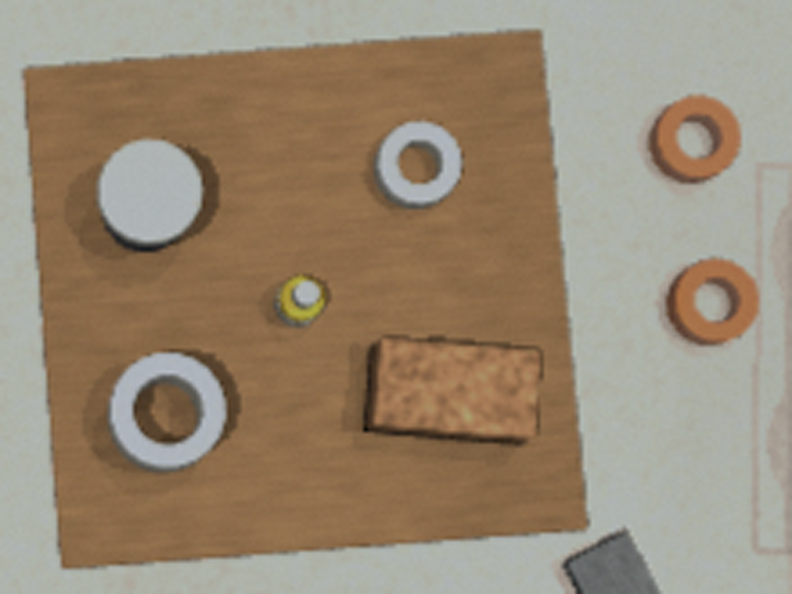

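The crop confirms the choice. The tub's white lid is at crop (151,192), the narrow cream roll at (419,164), the wide roll at (168,410), and the cork block, with its black sole just visible, at (455,390). The orange rings lie off the sheet. Next I'll get precise positions.

```bash
python3 - <<'E'
from h import *
s=pickle.load(open("top.pkl","rb")); im=s["img"]
K=4; big=cv2.resize(im,None,fx=K,fy=K,interpolation=cv2.INTER_CUBIC); hsv=cv2.cvtColor(big,cv2.COLOR_RGB2HSV)
def full(p): return ((np.array(p)+.5)/K-.5)
def comp(box,cond,lo):
    x0,y0,x1,y1=[b*K for b in box]; m=cond(hsv[y0:y1,x0:x1].astype(int)).astype(np.uint8)
    out=[]
    for c in cv2.findContours(m,cv2.RETR_EXTERNAL,cv2.CHAIN_APPROX_NONE)[0]:
        if cv2.contourArea(c)>lo*K*K: out.append(c+np.array([x0,y0]))
    return out
def rep(n,c,z):
    e=cv2.fitEllipse(cv2.convexHull(c)); p=full(e[0]); w=onz(s,*p,z); d=np.array(e[1])/K/s["fx"]*(1.231-z)*1000
    print(n,p.round(1),"xyz",w.round(4),"diam mm",d.round(1))
    return w
for b,n,z in(((345,160,380,205),"tub",.062),((345,222,388,266),"wide",.052),((420,158,452,192),"narrow",.024)):
    for c in comp(b,lambda h:(h[...,1]<40)&(h[...,2]>135),80): rep(n,c,z)
for b,n in(((185,154,212,182),"dotmid"),((130,200,158,230),"dotA"),((224,211,251,238),"dotB")):
    for c in comp(b,lambda h:(h[...,2]>165),80): rep(n,c,.03)
# panel corners
m=(hsv[...,2]<150)&(hsv[...,1]<90)
for v in (135,200,250): print([hsv[v*K,u*K].tolist() for u in (105,120,140,170,200,260,290)])
# block top
c=comp((415,215,478,260),lambda h:(h[...,2]>118)&(h[...,1]>80)&(h[...,0]<14),100)
for k in c: r=cv2.minAreaRect(k); print("block",full(r[0]),np.array(r[1])/K,r[2],onz(s,*full(r[0]),.044))
for u,v in((446,237),(460,255),(425,230),(446,215)): print(hsv[v*K,u*K])
# tins
import itertools
for b,n,z in(((115,130,165,180),"tall",.13),((215,145,270,195),"squat",.078)):
    x0,y0,x1,y1=b; g=cv2.GaussianBlur(cv2.cvtColor(big,cv2.COLOR_RGB2GRAY)[y0*K:y1*K,x0*K:x1*K],(0,0),3)
    R=(29 if n=="tall" else 41)/1000/(1.231-z)*s["fx"]*K
    h=cv2.HoughCircles(g,cv2.HOUGH_GRADIENT,1.5,20,param1=60,param2=20,minRadius=int(R*.75),maxRadius=int(R*1.08))
    if h is not None:
        for q in h[0][:3]: p=full(q[:2]+[x0*K,y0*K]); print(n,p,q[2]/R,onz(s,*p,z))
E
```

```text
tub [361.2 182.5] xyz [ 0.5757 -0.115   0.062 ] diam mm [55.2 56.2]
wide [366.1 243.4] xyz [ 0.4566 -0.1279  0.052 ] diam mm [62.3 63.2]
narrow [436.3 174.6] xyz [ 0.6033 -0.2689  0.024 ] diam mm [45.5 46.5]
dotmid [197.8 168.2] xyz [0.6028 0.2158 0.03  ] diam mm [40.9 41.8]
dotA [144.5 214.1] xyz [0.5061 0.3196 0.03  ] diam mm [41.3 42.1]
dotB [237.8 224.6] xyz [0.4897 0.13   0.03  ] diam mm [41.9 42.5]
[[53, 11, 179], [60, 7, 178], [49, 13, 157], [53, 11, 179], [45, 11, 180], [60, 7, 180], [55, 9, 179]]
[[48, 14, 179], [90, 14, 112], [90, 14, 113], [84, 11, 115], [90, 15, 118], [90, 13, 122], [50, 13, 180]]
[[47, 13, 179], [44, 16, 179], [24, 21, 173], [30, 14, 144], [95, 11, 145], [98, 13, 159], [50, 13, 180]]
[ 16 117 170]
[ 15 121 124]
[ 14 125  98]
[ 16 119 144]
tall [135.4375 150.4375] 0.8425629 [0.61191396 0.31064059 0.13      ]
tall [129.8125 148.9375] 1.0607125 [0.61448927 0.32131092 0.13      ]
squat [240.6875 168.0625] 0.8020877 [0.59492959 0.12101165 0.078     ]
squat [245.9375 171.8125] 0.9900222 [0.58779388 0.11049963 0.078     ]
squat [241.0625 173.6875] 0.95138144 [0.58385294 0.11985982 0.078     ]
```

```bash
cat > plan.py <<'E'
import sys,numpy as np
from rig import *
from scipy.spatial.transform import Rotation as Ro
def go(x,y,z,yaw):
    st=get_state(); R=Ro.from_euler("xyz",st["tool_rot"]); T=Ro.from_euler("xyz",[np.pi,0,yaw])
    print("shift mm",(R.inv().apply(np.array([x,y,z])-st["tool_pos"])*1000).round(1),"turn",(R.inv()*T).as_rotvec().round(4),
     "| at",st["tool_pos"].round(4),st["tool_rot"].round(3),"F",st["wrist_force"].round(1),"w",round(st["width"],4),"gf",round(st["gripper_force"],1),"t",round(st["t"],2),"q6",round(st["q"][5],2))
if __name__=="__main__": 
    a=[float(v) for v in sys.argv[1:]]
    for i in range(0,len(a),4): go(*a[i:i+4])
E
python3 plan.py .4566 -.1279 .15 1.4845
```

```text
shift mm [-465.7 -485.6   64. ] turn [-1.4000e-03  9.0000e-04  1.1954e+00] | at [0.256  0.5144 0.2132] [-3.14 -0.    2.68] F [-1.1 -0.   0.1] w 0.0912 gf 0.0 t 0.1 q6 -0.02
```

Request:
drive_tool:
  series: [-1,-34,-35,0,0,0,0.1,-1,-68,-70,5,0,0,0.2,-1,-102,-105,10,0,0,0.3,-1,-136,-140,15,0,0,0.4,-1,-170,-175,20,0,0,0.5]
  newtons: 15

```text
t: 0.6
tool_pos: [0.3304, 0.2805, 0.1935]
tool_rot: [-3.141, 0.0, 2.177]
wrist_force: [0.4, -0.7, 0.0]
width: 0.0916
gripper_force: 0.0
```

```bash
python3 plan.py .4566 -.1279 .15 1.4845
```

```text
shift mm [-407.5 -128.7   43.6] turn [-1.00e-04  3.00e-04  6.92e-01] | at [0.3304 0.2805 0.1935] [-3.141  0.     2.177] F [ 0.4 -0.7  0. ] w 0.0916 gf 0.0 t 0.6 q6 0.07
```

Request:
drive_tool:
  series: [-1,-45,-14,5,0,0,0.1,-1,-90,-28,10,0,0,0.2,-1,-135,-42,15,0,0,0.3,-1,-180,-56,20,0,0,0.4,-1,-225,-70,25,0,0,0.5]

```text
t: 1.1
tool_pos: [0.4017, 0.0559, 0.1687]
tool_rot: [3.141, -0.0, 1.676]
wrist_force: [0.5, -0.6, 0.2]
width: 0.0912
gripper_force: 0.0
```

```bash
python3 plan.py .4566 -.1279 .15 1.4845
```

```text
shift mm [-188.6   35.3   18.7] turn [ 0.0002 -0.0002  0.1913] | at [0.4017 0.0559 0.1687] [ 3.141 -0.     1.676] F [ 0.5 -0.6  0.2] w 0.0912 gf 0.0 t 1.1 q6 0.0
```

Request:
drive_tool:
  series: [-1,-48,9,5,0,0,0.05,-1,-96,18,10,0,0,0.1,-1,-144,27,15,0,0,0.15,-1,-188.6,35.3,18.7,0,0,0.1913,-1,-188.6,35.3,18.7,0,0,0.1913]

```text
t: 1.6
tool_pos: [0.4586, -0.1304, 0.1495]
tool_rot: [3.141, 0.001, 1.482]
wrist_force: [-0.3, 0.6, 0.5]
width: 0.0913
gripper_force: 0.0
```

```bash
cat > wr.py <<'E'
import sys,cv2,pickle
from rig import *
s=snapshot("wrist"); pickle.dump(s,open("wrist.pkl","wb")); cv2.imwrite(sys.argv[1],s["img"][:,:,::-1]); print(s["fx"],s["cx"],s["cy"])
E
python3 wr.py pics/w1.png; python3 plan.py .4566 -.1279 .009 1.4845
```

```text
371.64829954431775 320.7420658637585 240.7498265265011
shift mm [-1.000e-01 -6.000e-01  1.405e+02] turn [-0.0013 -0.0003 -0.0002] | at [ 0.4574 -0.1279  0.1495] [-3.14  -0.     1.484] F [ 0.   1.  -0.2] w 0.091 gf 0.0 t 1.65 q6 -0.21
```

View pics/w1.png

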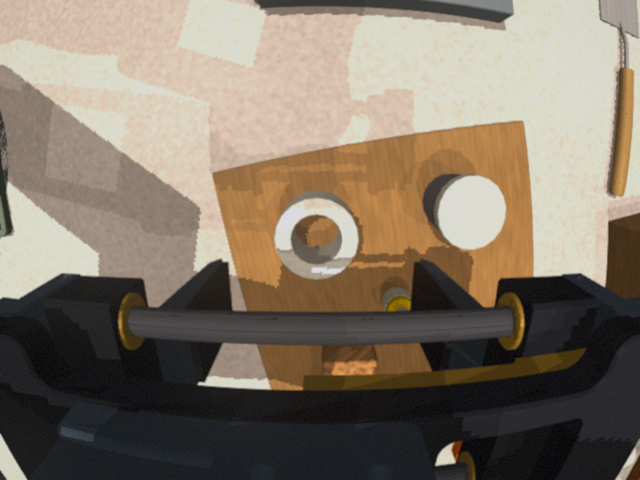

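The wrist view shows the wide roll ring centred at about (317,235), the tub at (467,211) and the bottle at (398,300). I'll check the roll against the top-camera estimate.

```bash
python3 - <<'E'
from h import *
s=pickle.load(open("wrist.pkl","rb"))
print(fproj(s,[.4566,-.1279,.052]),frs(s,317.5,235,.052),frs(s,317.5,234,.052))
hsv=cv2.cvtColor(s["img"],cv2.COLOR_RGB2HSV)
for n,(x0,y0,x1,y1),z in(("wide",(262,180,372,290),.052),("tub",(425,165,515,258),.062)):
    m=((hsv[y0:y1,x0:x1,1]<45)&(hsv[y0:y1,x0:x1,2]>125)).astype(np.uint8)
    c=max(cv2.findContours(m,0,1)[0],key=cv2.contourArea); e=cv2.fitEllipse(cv2.convexHull(c)); p=np.array(e[0])+[x0,y0]; print(n,p,e[1],frs(s,*p,z))
E
```

```text
(np.float64(318.26314797809715), np.float64(238.28451738414265)) [ 0.45626141 -0.12533905  0.052     ] [ 0.45633053 -0.12457685  0.052     ]
wide [316.3053627  236.84616089] (79.77458190917969, 84.37110137939453) [ 0.45524775 -0.12667021  0.052     ]
tub [470.77340698 211.66081619] (67.43951416015625, 74.71145629882812) [ 0.57193929 -0.11486477  0.062     ]
```

Request:
drive_tool:
  series: [-1,0,-0.6,45,0,0,0,-1,0,-0.6,90,0,0,0,-1,0,-0.6,125,0,0,0,-1,0,-0.6,139,0,0,0,-1,0,-0.6,139,0,0,0]

```text
t: 2.15
tool_pos: [0.4545, -0.1239, 0.0093]
tool_rot: [-3.136, -0.002, 1.49]
wrist_force: [-0.7, 0.2, 0.3]
width: 0.0913
gripper_force: 0.0
```

Request:
drive_tool:
  series: [0.6,0,0,0,0,0,0,0.6,0,0,0,0,0,0,0.6,0,0,0,0,0,0,0.6,0,0,0,0,0,0,0.6,0,0,0,0,0,0]
  newtons: 15

```text
t: 2.65
tool_pos: [0.4572, -0.1258, 0.0122]
tool_rot: [3.14, -0.0, 1.488]
wrist_force: [-1.6, 1.0, 5.6]
width: 0.0649
gripper_force: 15.0
```

Request:
drive_tool:
  series: [0.6,0,0,-20,0,0,0,0.6,0,0,-60,0,0,0,0.6,0,0,-105,0,0,0,0.6,0,0,-150,0,0,0,0.6,0,0,-150,0,0,0]

```text
t: 3.15
tool_pos: [0.4607, -0.127, 0.1673]
tool_rot: [3.128, 0.003, 1.488]
wrist_force: [0.8, -0.7, -1.2]
width: 0.0648
gripper_force: 15.0
```

```bash
python3 plan.py .6028 .2158 .16 1.4845
```

```text
shift mm [353.4 113.3   7.9] turn [0.0135 0.0027 0.0038] | at [ 0.4607 -0.127   0.1673] [3.128e+00 3.000e-03 1.488e+00] F [ 0.8 -0.7 -1.2] w 0.0648 gf 15.0 t 3.15 q6 -0.21
```

Request:
drive_tool:
  series: [0.6,45,14.6,0,0,0,0,0.6,90,29.2,0,0,0,0,0.6,135,43.7,0,0,0,0,0.6,180,58.3,0,0,0,0,0.6,225,72.9,0,0,0,0]

```text
t: 3.65
tool_pos: [0.5478, 0.0941, 0.1603]
tool_rot: [-3.14, 0.0, 1.488]
wrist_force: [-0.2, -0.1, -1.6]
width: 0.0649
gripper_force: 15.0
```

Request:
drive_tool:
  series: [0.6,45,14.6,0,0,0,0,0.6,90,29.1,0,0,0,0,0.6,130,42.1,0,0,0,0,0.6,130,42.1,0,0,0,0,0.6,130,42.1,0,0,0,0]

```text
t: 4.15
tool_pos: [0.5998, 0.2189, 0.1596]
tool_rot: [-3.139, 0.002, 1.49]
wrist_force: [0.3, -1.2, -0.9]
width: 0.0647
gripper_force: 15.0
```

```bash
python3 wr.py pics/w2.png; python3 plan.py .6028 .2158 .16 1.4845
```

```text
371.64829954431775 320.7420658637585 240.7498265265011
shift mm [-1.8  3.3 -0. ] turn [-0.0023  0.0016  0.0043] | at [0.5996 0.2179 0.16  ] [-3.139e+00  2.000e-03  1.489e+00] F [ 0.3 -0.1 -1.2] w 0.0647 gf 15.0 t 4.2 q6 0.41
```

View pics/w2.png

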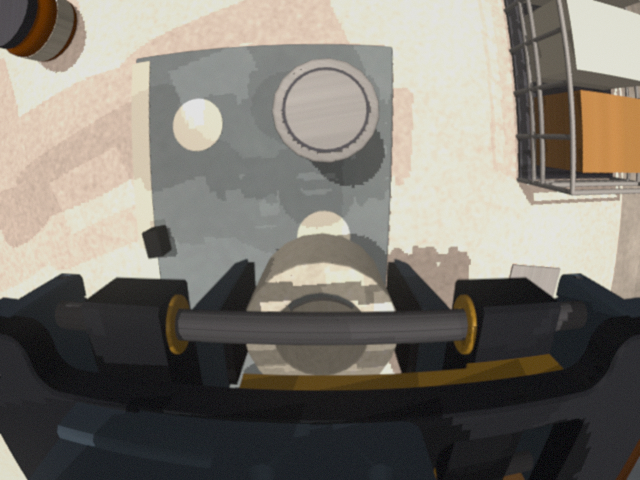

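The roll is held, its top rim visible at about (320,300), with the mid dot peeking out at (323,228). Dot A is at (197,125) and the tall tin at (325,110). I'll cross-check the panel with this view.

```bash
python3 - <<'E'
from h import *
s=pickle.load(open("wrist.pkl","rb"))
hsv=cv2.cvtColor(s["img"],cv2.COLOR_RGB2HSV)
x0,y0,x1,y1=165,90,230,160
m=((hsv[y0:y1,x0:x1,2]>150)).astype(np.uint8)
c=max(cv2.findContours(m,0,1)[0],key=cv2.contourArea); e=cv2.fitEllipse(cv2.convexHull(c)); p=np.array(e[0])+[x0,y0]; print(p,e[1],frs(s,*p,.03),"top .5061 .3196")
for z in (.13,): print("tin",frs(s,325,110,z))
# mid dot upper arc -> circle of r 22mm
x0,y0,x1,y1=285,200,365,236
m=((hsv[y0:y1,x0:x1,2]>165)).astype(np.uint8)
pts=[]
for x in range(300-x0,350-x0):
    r=np.flatnonzero(m[:,x]); 
    if len(r): pts.append(frs(s,x+x0,r[0]+y0,.03)[:2])
from scipy.optimize import least_squares
P=np.array(pts); r=least_squares(lambda q:np.hypot(*(P-q).T)-.0215,[.6028,.2158]); print("mid",r.x,np.abs(r.fun).max(),len(P),"top .6028 .2158")
E
```

```text
[197.25862885 124.01194763] (49.735626220703125, 54.1697998046875) [0.50476126 0.31844239 0.03      ] top .5061 .3196
tin [0.60880349 0.30844765 0.13      ]
mid [0.60112727 0.21454478] 0.0006688567724893422 50 top .6028 .2158
```

Request:
drive_tool:
  series: [0.6,-2.3,2.6,40,0,0,0,0.6,-2.3,2.6,80,0,0,0,0.6,-2.3,2.6,110,0,0,0,0.6,-2.3,2.6,115,0,0,0,0.6,-2.3,2.6,115,0,0,0]

```text
t: 4.7
tool_pos: [0.6024, 0.2147, 0.0459]
tool_rot: [-3.14, 0.001, 1.487]
wrist_force: [-0.1, -0.9, -1.2]
width: 0.0648
gripper_force: 15.0
```

Request:
drive_tool:
  series: [0.6,0,0,0,0,0,0,0.6,0,0,0,0,0,0,0.6,0,0,0,0,0,0]

```text
t: 5.0
tool_pos: [0.6038, 0.2163, 0.048]
tool_rot: [3.139, -0.001, 1.488]
wrist_force: [0.4, -1.3, -0.7]
width: 0.0643
gripper_force: 15.0
```

```bash
python3 plan.py .602 .2152 .038 1.4845
```

```text
shift mm [-1.2 -1.8 10. ] turn [ 0.0028 -0.0013  0.004 ] | at [0.6038 0.2163 0.048 ] [ 3.139e+00 -1.000e-03  1.488e+00] F [ 0.4 -1.3 -0.7] w 0.0643 gf 15.0 t 5.0 q6 0.41
```

Request:
drive_tool:
  series: [0.6,-0.3,-1,6,0,0,0,0.6,-0.3,-1,8,0,0,0,0.6,-0.3,-1,8,0,0,0]

```text
t: 5.3
tool_pos: [0.6017, 0.2159, 0.0383]
tool_rot: [-3.141, 0.0, 1.489]
wrist_force: [-1.7, 0.2, 1.2]
width: 0.0646
gripper_force: 15.0
```

Request:
drive_tool:
  series: [0.6,0,0,1,0,0,0,0.6,0,0,1,0,0,0,0.6,0,0,1,0,0,0]

```text
t: 5.6
tool_pos: [0.6017, 0.2159, 0.0383]
tool_rot: [-3.142, -0.0, 1.489]
wrist_force: [-2.0, -0.6, 6.0]
width: 0.065
gripper_force: 15.0
```

Request:
drive_tool:
  series: [0.6,0,0,1.5,0,0,0,0.6,0,0,1.5,0,0,0,0.6,0,0,1.5,0,0,0]

```text
t: 5.9
tool_pos: [0.6017, 0.2159, 0.0382]
tool_rot: [3.141, -0.0, 1.489]
wrist_force: [-4.4, -1.1, 12.9]
width: 0.0647
gripper_force: 15.0
```

Request:
drive_tool:
  series: [0.6,0,0,-2,0,0,0,-1,0,0,-2,0,0,0,-1,0,0,-2,0,0,0,-1,0,0,-2,0,0,0,-1,0,0,-2,0,0,0]

```text
t: 6.4
tool_pos: [0.6018, 0.2158, 0.0374]
tool_rot: [-3.141, 0.0, 1.488]
wrist_force: [-0.1, 0.4, 0.1]
width: 0.0907
gripper_force: 0.0
```

Request:
drive_tool:
  series: [-1,0,0,-30,0,0,0,-1,0,0,-70,0,0,0,-1,0,0,-115,0,0,0,-1,-45,0,-120,0,0,0,-1,-95,0,-120,0,0,0]

```text
t: 6.9
tool_pos: [0.5955, 0.1217, 0.1601]
tool_rot: [3.136, -0.001, 1.492]
wrist_force: [0.3, 0.1, -0.4]
width: 0.0914
gripper_force: 0.0
```

```bash
python3 plan.py .6033 -.2689 .16 1.4845
```

```text
shift mm [-3.887e+02  3.860e+01 -3.000e-01] turn [ 0.0053 -0.0015  0.0075] | at [0.5955 0.1217 0.1601] [ 3.136e+00 -1.000e-03  1.492e+00] F [ 0.3  0.1 -0.4] w 0.0914 gf 0.0 t 6.9 q6 0.26
```

Request:
drive_tool:
  series: [-1,-45,4.6,0,0,0,0,-1,-90,9.2,0,0,0,0,-1,-135,13.9,0,0,0,0,-1,-180,18.5,0,0,0,0,-1,-225,23.1,0,0,0,0]

```text
t: 7.4
tool_pos: [0.5984, -0.1068, 0.1577]
tool_rot: [3.141, -0.0, 1.489]
wrist_force: [0.8, 0.1, 0.0]
width: 0.0914
gripper_force: 0.0
```

Request:
drive_tool:
  series: [-1,-45,4.6,10,0,0,0,-1,-90,9.2,20,0,0,0,-1,-135,13.9,30,0,0,0,-1,-163.6,16.8,40,0,0,0,-1,-163.6,16.8,40,0,0,0]

```text
t: 7.9
tool_pos: [0.6007, -0.2731, 0.1155]
tool_rot: [-3.139, 0.0, 1.484]
wrist_force: [-0.9, 0.5, -0.3]
width: 0.0912
gripper_force: 0.0
```

```bash
python3 wr.py pics/w3.png; python3 plan.py .6033 -.2689 .006 1.4845; python3 - <<'E'
from h import *
s=pickle.load(open("wrist.pkl","rb")); print(fproj(s,[.6033,-.2689,.024]))
from rig import *
t=snapshot("top"); pickle.dump(t,open("top1.pkl","wb")); cv2.imwrite("pics/t1.png",t["img"][:,:,::-1])
E
```

```text
371.64829954431775 320.7420658637585 240.7498265265011
shift mm [  2.1   2.2 110.3] turn [-0.002  -0.001   0.0009] | at [ 0.6011 -0.2709  0.1163] [-3.140e+00 -1.000e-03  1.485e+00] F [-0.5  0.   0.7] w 0.0911 gf 0.0 t 7.95 q6 -0.36
(np.float64(324.6226323419133), np.float64(237.6324166567876))
```

View pics/w3.png

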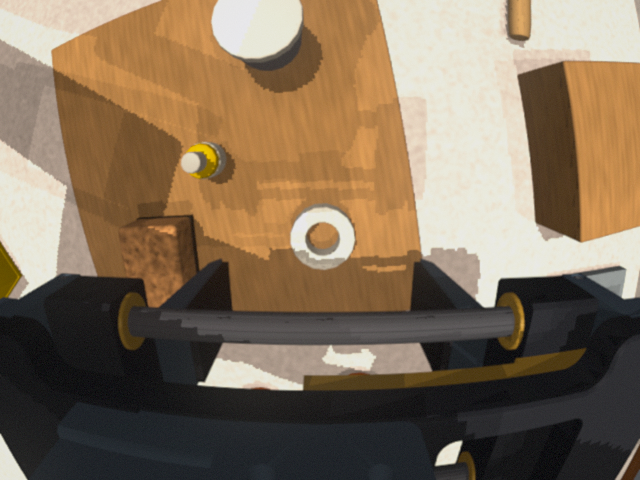

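The narrow roll is centred at (323,238), within 2 px of the prediction, and the bottle at (200,160) and block at (160,255) are clear of the fingers. I'll go down.

Request:
drive_tool:
  series: [-1,2,1.5,40,0,0,0,-1,2,1.5,80,0,0,0,-1,2,1.5,102,0,0,0,-1,2,1.5,106,0,0,0,-1,2,1.5,106,0,0,0]

```text
t: 8.5
tool_pos: [0.604, -0.2664, 0.012]
tool_rot: [-3.142, -0.0, 1.49]
wrist_force: [0.6, -0.0, -0.6]
width: 0.0912
gripper_force: 0.0
```

Request:
drive_tool:
  series: [-1,0,0,1,0,0,0,-1,0,0,1,0,0,0,-1,0,0,1,0,0,0]

```text
t: 8.8
tool_pos: [0.6043, -0.2678, 0.0122]
tool_rot: [3.139, 0.001, 1.489]
wrist_force: [0.2, -0.3, -0.4]
width: 0.091
gripper_force: 0.0
```

```bash
python3 plan.py .6025 -.269 .0065 1.4845; python3 - <<'E'
from h import *
t=pickle.load(open("top1.pkl","rb")); im=t["img"]; K=4
b=cv2.cvtColor(cv2.resize(im,None,fx=K,fy=K,interpolation=2),cv2.COLOR_RGB2HSV)
x0,y0,x1,y1=[K*v for v in(172,140,222,192)]
m=((b[y0:y1,x0:x1,1]<40)&(b[y0:y1,x0:x1,2]>135)).astype(np.uint8)
for c in cv2.findContours(m,0,1)[0]:
    if cv2.contourArea(c)>1500:
        e=cv2.fitEllipse(cv2.convexHull(c));p=(np.array(e[0])+[x0,y0]+.5)/K-.5; print(p,np.array(e[1])/K,onz(t,*p,.078))
E
```

```text
shift mm [-1.4 -1.7  5.7] turn [0.0024 0.0007 0.004 ] | at [ 0.6043 -0.2678  0.0122] [3.139e+00 1.000e-03 1.489e+00] F [ 0.2 -0.3 -0.4] w 0.091 gf 0.0 t 8.8 q6 -0.35
[193.97536469 184.24448395] [39.28516769 57.8872261 ] [0.5607014  0.21074644 0.078     ]
[197.53408432 133.02754593] [50.31867981 93.04523468] [0.66225748 0.20820746 0.078     ]
```

Request:
drive_tool:
  series: [-1,-0.8,-1,3,0,0,0,-1,-0.8,-1,4,0,0,0,-1,-0.8,-1,4,0,0,0]

```text
t: 9.1
tool_pos: [0.6023, -0.2683, 0.0065]
tool_rot: [-3.141, -0.0, 1.488]
wrist_force: [0.1, -0.8, 0.2]
width: 0.0913
gripper_force: 0.0
```

Request:
drive_tool:
  series: [1,0,0,0,0,0,0,1,0,0,0,0,0,0,1,0,0,0,0,0,0,1,0,0,0,0,0,0,1,0,0,0,0,0,0]
  newtons: 10

```text
t: 9.6
tool_pos: [0.6025, -0.2683, 0.0067]
tool_rot: [3.142, -0.0, 1.488]
wrist_force: [-0.6, 0.1, 0.7]
width: 0.0536
gripper_force: 0.0
```

View pics/t1.png

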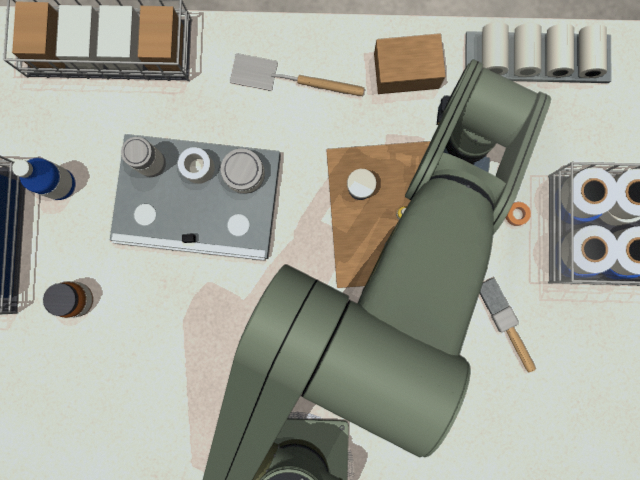

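The wide roll stands between the tins at about (194,163), and everything else is as before. Next I'll finish closing the gripper and measure the roll from this image.

Request:
drive_tool:
  series: [1,0,0,0,0,0,0,1,0,0,0,0,0,0,1,0,0,0,0,0,0]

```text
t: 9.9
tool_pos: [0.6025, -0.2683, 0.0067]
tool_rot: [3.142, -0.0, 1.488]
wrist_force: [0.6, -0.9, 0.6]
width: 0.0469
gripper_force: 10.0
```

Request:
drive_tool:
  series: [1,0,0,-20,0,0,0,1,0,0,-60,0,0,0,1,0,0,-105,0,0,0,1,0,0,-150,0,0,0,1,0,0,-174,0,0,0]

```text
t: 10.4
tool_pos: [0.6039, -0.2689, 0.1853]
tool_rot: [3.136, 0.002, 1.489]
wrist_force: [0.4, 0.4, 0.3]
width: 0.0472
gripper_force: 10.0
```

```bash
python3 plan.py .6018 .2155 .18 1.4845; python3 - <<'E'
from h import *
t=pickle.load(open("top1.pkl","rb")); im=t["img"]; K=4
b=cv2.cvtColor(cv2.resize(im,None,fx=K,fy=K,interpolation=2),cv2.COLOR_RGB2HSV)
x0,y0,x1,y1=[K*v for v in(172,142,218,184)]
for T in(150,165,180):
  m=((b[y0:y1,x0:x1,2]>T)).astype(np.uint8)
  for c in cv2.findContours(m,0,1)[0]:
    if cv2.contourArea(c)>1500:
        e=cv2.fitEllipse(cv2.convexHull(c));p=(np.array(e[0])+[x0,y0]+.5)/K-.5; print(T,p,np.array(e[1])/K,onz(t,*p,.078))
E
```

```text
shift mm [482.6 -41.9   4. ] turn [0.0061 0.0021 0.004 ] | at [ 0.6039 -0.2689  0.1853] [3.136e+00 2.000e-03 1.489e+00] F [0.4 0.4 0.3] w 0.0472 gf 10.0 t 10.4 q6 -0.35
150 [193.21689987 162.60167313] [32.21717072 32.77090454] [0.603344   0.21409642 0.078     ]
165 [193.27179337 162.64647675] [31.7348423 32.4008522] [0.60325815 0.21398531 0.078     ]
180 [193.29835129 162.67665291] [31.28981018 32.0356102 ] [0.6031998  0.21393081 0.078     ]
```

Request:
drive_tool:
  series: [1,48,-4,0,0,0,0,1,96,-8,0,0,0,0,1,144,-12,0,0,0,0,1,192,-16,0,0,0,0,1,240,-20,0,0,0,0]

```text
t: 10.9
tool_pos: [0.6019, -0.0257, 0.1808]
tool_rot: [3.141, -0.0, 1.488]
wrist_force: [1.8, 0.2, -0.4]
width: 0.0469
gripper_force: 10.0
```

Request:
drive_tool:
  series: [1,48,-4,0,0,0,0,1,96,-8,0,0,0,0,1,144,-12,0,0,0,0,1,192,-16,0,0,0,0,1,238,-20,0,0,0,0]

```text
t: 11.4
tool_pos: [0.6015, 0.2135, 0.1808]
tool_rot: [3.141, -0.0, 1.489]
wrist_force: [0.2, 0.1, -0.4]
width: 0.0472
gripper_force: 10.0
```

Request:
drive_tool:
  series: [1,3.4,-0.5,30,0,0,0,1,3.4,-0.5,60,0,0,0,1,3.4,-0.5,80,0,0,0,1,3.4,-0.5,80,0,0,0,1,3.4,-0.5,80,0,0,0]

```text
t: 11.9
tool_pos: [0.6019, 0.2149, 0.1011]
tool_rot: [3.141, -0.0, 1.488]
wrist_force: [1.0, 0.0, 0.3]
width: 0.0469
gripper_force: 10.0
```

```bash
python3 plan.py .602 .2148 .081 1.4845;python3 wr.py pics/w4.png
```

```text
shift mm [-0.1  0.1 20.1] turn [ 0.0001 -0.0001  0.0039] | at [0.6019 0.2149 0.1011] [ 3.141 -0.     1.488] F [1.  0.  0.3] w 0.0469 gf 10.0 t 11.9 q6 0.41
371.64829954431775 320.7420658637585 240.7498265265011
```

View pics/w4.png

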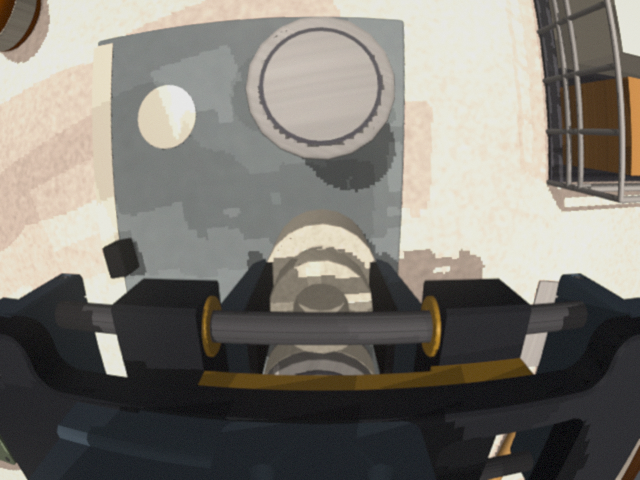

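The narrow roll (rim at about 320,260) hovers over the wide roll (rim 323,225), aligned left to right. I'll lower it gently.

Request:
drive_tool:
  series: [1,0,0,12,0,0,0,1,0,0,18,0,0,0,1,0,0,20,0,0,0,1,0,0,20,0,0,0]

```text
t: 12.35
tool_pos: [0.6017, 0.2147, 0.0808]
tool_rot: [3.142, -0.0, 1.488]
wrist_force: [-0.8, -0.7, 0.6]
width: 0.0469
gripper_force: 10.0
```

Request:
drive_tool:
  series: [1,0,0,0.8,0,0,0,1,0,0,0.8,0,0,0,1,0,0,0.8,0,0,0]

```text
t: 12.65
tool_pos: [0.6019, 0.2148, 0.0807]
tool_rot: [3.141, -0.0, 1.488]
wrist_force: [-1.8, -0.8, 5.6]
width: 0.0468
gripper_force: 10.0
```

Request:
drive_tool:
  series: [1,0,0,-0.5,0,0,0,-1,0,0,-0.5,0,0,0,-1,0,0,-0.5,0,0,0,-1,0,0,-0.5,0,0,0,-1,0,0,-0.5,0,0,0]

```text
t: 13.15
tool_pos: [0.6017, 0.2149, 0.0801]
tool_rot: [-3.141, 0.0, 1.489]
wrist_force: [-0.3, 0.6, -0.5]
width: 0.0761
gripper_force: 0.0
```

Request:
drive_tool:
  series: [-1,0,0,-30,0,0,0,-1,0,0,-70,0,0,0,-1,-45,0,-85,0,0,0,-1,-90,0,-85,0,0,0,-1,-138,0,-85,0,0,0]

```text
t: 13.65
tool_pos: [0.5906, 0.0765, 0.1663]
tool_rot: [3.14, -0.0, 1.49]
wrist_force: [0.5, 0.1, -0.1]
width: 0.0913
gripper_force: 0.0
```

```bash
python3 plan.py .5747 -.115 .14 2.3
```

```text
shift mm [-192.1   -0.5   26.2] turn [ 2.200e-03  4.000e-04 -8.098e-01] | at [0.5906 0.0765 0.1663] [ 3.14 -0.    1.49] F [ 0.5  0.1 -0.1] w 0.0913 gf 0.0 t 13.65 q6 0.19
```

Request:
drive_tool:
  series: [-1,-40,0,5,0,0,-0.14,-1,-80,0,10,0,0,-0.28,-1,-120,0,15,0,0,-0.42,-1,-160,0,20,0,0,-0.56,-1,-192,-0.5,26,0,0,-0.7]

```text
t: 14.15
tool_pos: [0.5739, -0.1162, 0.1394]
tool_rot: [3.141, 0.001, 2.193]
wrist_force: [1.2, 0.5, 0.2]
width: 0.0911
gripper_force: 0.0
```

Request:
drive_tool:
  series: [-1,0,0,0,0,0,-0.11,-1,0,0,0,0,0,-0.11,-1,0,0,0,0,0,-0.11]

```text
t: 14.45
tool_pos: [0.5742, -0.1138, 0.1394]
tool_rot: [3.141, -0.0, 2.296]
wrist_force: [-0.2, 0.4, 0.6]
width: 0.0916
gripper_force: 0.0
```

```bash
python3 wr.py pics/w5.png;  python3 plan.py .5745 -.115 .034 2.3; python3 - <<'E'
from h import *
s=pickle.load(open("wrist.pkl","rb")); print(fproj(s,[.5745,-.115,.062]))
hsv=cv2.cvtColor(s["img"],cv2.COLOR_RGB2HSV)
x0,y0,x1,y1=255,165,390,320
m=((hsv[y0:y1,x0:x1,1]<45)&(hsv[y0:y1,x0:x1,2]>125)).astype(np.uint8)
c=max(cv2.findContours(m,0,1)[0],key=cv2.contourArea); e=cv2.fitEllipse(cv2.convexHull(c)); p=np.array(e[0])+[x0,y0]; print(p,e[1],frs(s,*p,.062))
E
```

```text
371.64829954431775 320.7420658637585 240.7498265265011
shift mm [ -1.3  -0.9 105.5] turn [ 0.0004  0.0001 -0.0028] | at [ 0.5743 -0.1135  0.1395] [3.141 0.    2.297] F [ 0.1 -0.3  0.2] w 0.0915 gf 0.0 t 14.5 q6 -0.94
(np.float64(320.7629274809322), np.float64(250.95418219770096))
[319.37814331 249.26809692] (77.75483703613281, 80.22666931152344) [ 0.57296968 -0.1147248   0.062     ]
```

View pics/w5.png

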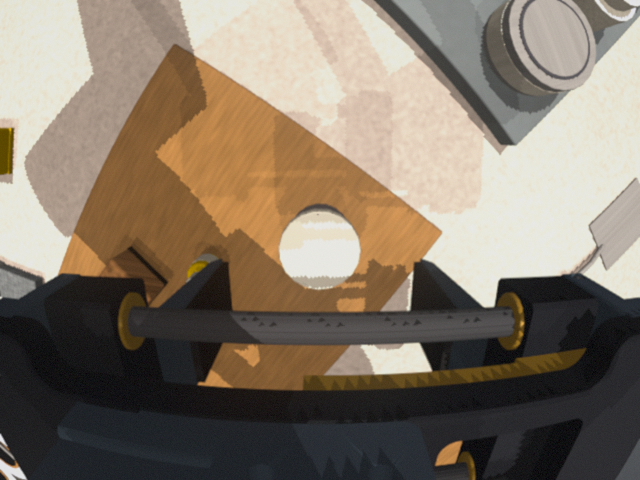

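The lid is centred between the fingers at (319,249), and the bottle at (205,265) lies about 3 cm outside the left finger.

Request:
drive_tool:
  series: [-1,-1.2,-0.8,40,0,0,0,-1,-1.2,-0.8,80,0,0,0,-1,-1.2,-0.8,102,0,0,0,-1,-1.2,-0.8,105,0,0,0,-1,-1.2,-0.8,105,0,0,0]

```text
t: 15.0
tool_pos: [0.5746, -0.1148, 0.0345]
tool_rot: [3.142, -0.0, 2.299]
wrist_force: [0.0, -0.1, -0.7]
width: 0.0912
gripper_force: 0.0
```

Request:
drive_tool:
  series: [0.7,0,0,0,0,0,0,0.7,0,0,0,0,0,0,0.7,0,0,0,0,0,0,0.7,0,0,0,0,0,0,0.7,0,0,0,0,0,0]
  newtons: 20

```text
t: 15.5
tool_pos: [0.5745, -0.1156, 0.035]
tool_rot: [3.141, 0.001, 2.298]
wrist_force: [-0.7, 0.2, 2.8]
width: 0.0575
gripper_force: 20.0
```

Request:
drive_tool:
  series: [0.7,0,0,0,0,0,0,0.7,0,0,0,0,0,0,0.7,0,0,-15,0,0,0,0.7,0,0,-40,0,0,0,0.7,0,0,-80,0,0,0]

```text
t: 16.0
tool_pos: [0.5718, -0.1149, 0.112]
tool_rot: [-3.137, -0.007, 2.298]
wrist_force: [0.4, -0.5, -3.3]
width: 0.0575
gripper_force: 20.0
```

Request:
drive_tool:
  series: [0.7,0,0,-45,0,0,0,0.7,0,0,-66,0,0,0,0.7,0,0,-66,0,0,0,0.7,0,0,-66,0,0,0]

```text
t: 16.4
tool_pos: [0.5734, -0.1152, 0.1789]
tool_rot: [-3.14, -0.002, 2.298]
wrist_force: [-0.1, -0.4, -3.2]
width: 0.0576
gripper_force: 20.0
```

```bash
python3 plan.py .5055 .319 .18 3.0553
```

```text
shift mm [369.4 238.1  -0.6] turn [-5.000e-04 -2.400e-03 -7.569e-01] | at [ 0.5734 -0.1152  0.1789] [-3.140e+00 -2.000e-03  2.298e+00] F [-0.1 -0.4 -3.2] w 0.0576 gf 20.0 t 16.4 q6 -0.95
```

Request:
drive_tool:
  series: [0.7,41,26.4,0,0,0,-0.09,0.7,82,52.8,0,0,0,-0.18,0.7,123,79.2,0,0,0,-0.27,0.7,164,105.6,0,0,0,-0.36,0.7,205,132,0,0,0,-0.45]

```text
t: 16.9
tool_pos: [0.5343, 0.1268, 0.1774]
tool_rot: [-3.139, -0.005, 2.752]
wrist_force: [1.4, -0.7, -2.7]
width: 0.0576
gripper_force: 20.0
```

```bash
python3 plan.py .5056 .3188 .18 3.0553
```

```text
shift mm [ 99.5 166.7  -2.7] turn [-0.0024 -0.0051 -0.3034] | at [0.5343 0.1268 0.1774] [-3.139 -0.005  2.752] F [ 1.4 -0.7 -2.7] w 0.0576 gf 20.0 t 16.9 q6 -0.97
```

Request:
drive_tool:
  series: [0.7,25,42,0,0,0,-0.08,0.7,50,84,0,0,0,-0.16,0.7,75,125,0,0,0,-0.24,0.7,99.5,166.7,0,0,0,-0.304,0.7,99.5,166.7,0,0,0,-0.304]

```text
t: 17.4
tool_pos: [0.506, 0.3226, 0.177]
tool_rot: [3.141, -0.005, 3.059]
wrist_force: [0.6, -0.9, -3.4]
width: 0.0574
gripper_force: 20.0
```

Request:
drive_tool:
  series: [0.7,0,0,40,0,0,0,0.7,0,0,80,0,0,0,0.7,0,0,105,0,0,0,0.7,0,0,105,0,0,0,0.7,0,0,105,0,0,0]

```text
t: 17.9
tool_pos: [0.5079, 0.3167, 0.0742]
tool_rot: [-3.14, -0.002, 3.052]
wrist_force: [-0.0, -0.1, -2.5]
width: 0.0574
gripper_force: 20.0
```

```bash
python3 plan.py .5056 .3188 .0605 3.0553
```

```text
shift mm [ 2.5  1.9 13.7] turn [-0.0018 -0.0024 -0.0033] | at [0.5079 0.3167 0.0742] [-3.140e+00 -2.000e-03  3.052e+00] F [-0.  -0.1 -2.5] w 0.0574 gf 20.0 t 17.9 q6 -0.94
```

Request:
drive_tool:
  series: [0.7,2.2,1.9,5,0,0,0,0.7,2.2,1.9,9,0,0,0,0.7,2.2,1.9,9,0,0,0,0.7,2.2,1.9,9,0,0,0]

```text
t: 18.3
tool_pos: [0.5066, 0.3198, 0.067]
tool_rot: [3.141, 0.001, 3.053]
wrist_force: [0.2, 0.2, -2.4]
width: 0.0574
gripper_force: 20.0
```

```bash
python3 plan.py .5056 .3188 .0605 3.0553
```

```text
shift mm [ 1.  -1.1  6.5] turn [ 0.0007  0.0009 -0.0028] | at [0.5066 0.3198 0.067 ] [3.141e+00 1.000e-03 3.053e+00] F [ 0.2  0.2 -2.4] w 0.0574 gf 20.0 t 18.3 q6 -0.94
```

Request:
drive_tool:
  series: [0.7,1,-1,4,0,0,0,0.7,1,-1,5,0,0,0,0.7,1,-1,5,0,0,0]

```text
t: 18.6
tool_pos: [0.5056, 0.3186, 0.0617]
tool_rot: [3.142, 0.001, 3.053]
wrist_force: [-0.2, -0.7, -1.5]
width: 0.0575
gripper_force: 20.0
```

Request:
drive_tool:
  series: [0.7,0,0,1.2,0,0,0,0.7,0,0,1.2,0,0,0,0.7,0,0,1.2,0,0,0]

```text
t: 18.9
tool_pos: [0.5063, 0.3186, 0.0613]
tool_rot: [3.141, 0.002, 3.053]
wrist_force: [1.5, -2.7, 5.6]
width: 0.0576
gripper_force: 20.0
```

Request:
drive_tool:
  series: [0.7,0,0,-0.5,0,0,0,-1,0,0,-0.5,0,0,0,-1,0,0,-0.5,0,0,0,-1,0,0,-0.5,0,0,0,-1,0,0,-0.5,0,0,0]

```text
t: 19.4
tool_pos: [0.505, 0.3189, 0.0604]
tool_rot: [-3.142, -0.001, 3.053]
wrist_force: [0.9, -0.0, -0.6]
width: 0.0863
gripper_force: 0.0
```

Request:
drive_tool:
  series: [-1,0,0,-30,0,0,0,-1,0,0,-70,0,0,0,-1,0,0,-110,0,0,0,-1,0,-45,-110,0,0,0.1,-1,0,-90,-110,0,0,0.2]

```text
t: 19.9
tool_pos: [0.4979, 0.2293, 0.1721]
tool_rot: [3.139, 0.003, 2.851]
wrist_force: [-0.8, -0.3, 0.5]
width: 0.0911
gripper_force: 0.0
```

```bash
python3 - <<'E'
from h import *
s=pickle.load(open("top.pkl","rb")); im=s["img"];K=4
b=cv2.cvtColor(cv2.resize(im,None,fx=K,fy=K,interpolation=2),cv2.COLOR_RGB2HSV).astype(int)
x0,y0,x1,y1=[K*v for v in(415,215,478,260)]
print(b[y0+88,x0:x1:8].tolist())
L=cv2.cvtColor(cv2.resize(im,None,fx=K,fy=K,interpolation=2),cv2.COLOR_RGB2LAB).astype(int)
print(L[y0+88,x0:x1:8].tolist())
m=((L[y0:y1,x0:x1,0]<75)).astype(np.uint8)  # dark sole strips
for c in cv2.findContours(m,0,1)[0]:
    if cv2.contourArea(c)>200: print("dark",[np.round(q,1) for q in cv2.minAreaRect((c/K+[415,215]).astype(np.float32))])
for T in (138,141,144):
    m=(cv2.GaussianBlur(L[y0:y1,x0:x1,1].astype(np.uint8),(0,0),3)>T).astype(np.uint8)
    c=max(cv2.findContours(m,0,1)[0],key=cv2.contourArea); r=cv2.minAreaRect((c/K+[415,215]).astype(np.float32)); print(T,r,onz(s,*r[0],.044))
E
python3 plan.py .47 -.29 .15 1.5
```

```text
[[15, 122, 144], [15, 124, 132], [16, 121, 118], [16, 124, 115], [12, 120, 53], [15, 124, 121], [14, 122, 150], [14, 126, 148], [14, 125, 159], [14, 122, 167], [15, 121, 173], [16, 113, 172], [13, 125, 165], [16, 116, 171], [14, 122, 170], [16, 116, 171], [14, 124, 156], [14, 122, 159], [14, 119, 170], [14, 122, 165], [14, 123, 170], [14, 124, 162], [14, 125, 151], [14, 126, 154], [14, 125, 153], [14, 124, 152], [13, 121, 164], [14, 120, 142], [15, 119, 143], [16, 120, 142], [15, 120, 140], [15, 120, 138]]
[[124, 137, 152], [115, 136, 151], [104, 135, 149], [101, 135, 149], [43, 133, 137], [105, 136, 149], [128, 139, 152], [126, 139, 153], [134, 140, 154], [141, 140, 155], [148, 139, 156], [151, 137, 155], [138, 141, 155], [149, 137, 155], [145, 139, 155], [150, 136, 156], [133, 139, 154], [136, 139, 154], [146, 139, 155], [139, 140, 154], [144, 140, 156], [136, 140, 154], [128, 139, 153], [130, 140, 154], [129, 140, 153], [129, 139, 153], [139, 140, 154], [122, 138, 151], [125, 137, 152], [124, 136, 152], [121, 137, 151], [120, 136, 151]]
dark [array([438.5, 247.9]), array([50. , 22.5]), np.float64(33.5)]
138 ((447.14312744140625, 237.84130859375), (44.02975845336914, 23.279232025146484), 4.4971513748168945) [ 0.47260887 -0.2887374   0.044     ]
shift mm [-122.  -505.5   21.2] turn [3.7000e-03 7.0000e-04 1.3511e+00] | at [0.4979 0.2293 0.1721] [3.139e+00 3.000e-03 2.851e+00] F [-0.8 -0.3  0.5] w 0.0911 gf 0.0 t 19.9 q6 -0.87Traceback (most recent call last):
  File "<stdin>", line 13, in <module>
ValueError: max() iterable argument is empty
```

Request:
drive_tool:
  series: [-1,-11,-47,0,0,0,0.12,-1,-22,-94,0,0,0,0.24,-1,-33,-141,0,0,0,0.36,-1,-44,-188,0,0,0,0.48,-1,-55,-235,0,0,0,0.6]

```text
t: 20.4
tool_pos: [0.4826, -0.0135, 0.1708]
tool_rot: [3.141, -0.0, 2.248]
wrist_force: [0.7, -0.8, 0.2]
width: 0.0912
gripper_force: 0.0
```

```bash
python3 plan.py .472 -.2887 .16 1.52; python3 - <<'E'
from h import *
from rig import *
t=snapshot("top"); pickle.dump(t,open("top2.pkl","wb"));cv2.imwrite("pics/t2.png",cv2.resize(t["img"][120:300,95:325],None,fx=3.3,fy=3.3,interpolation=2)[:,:,::-1])
E
```

```text
shift mm [-207.9 -180.7   10.7] turn [ 5.000e-04 -2.000e-04  7.279e-01] | at [ 0.4826 -0.0135  0.1708] [ 3.141 -0.     2.248] F [ 0.7 -0.8  0.2] w 0.0912 gf 0.0 t 20.4 q6 -0.73
```

Request:
drive_tool:
  series: [-1,-37,-32,2,0,0,0.14,-1,-74,-64,4,0,0,0.28,-1,-111,-96,6,0,0,0.42,-1,-148,-129,8,0,0,0.56,-1,-178,-155,10,0,0,0.7]

```text
t: 20.95
tool_pos: [0.4746, -0.25, 0.1606]
tool_rot: [3.141, 0.0, 1.546]
wrist_force: [0.1, -0.3, -0.4]
width: 0.091
gripper_force: 0.0
```

```bash
python3 plan.py .472 -.26 .16 1.52
```

```text
shift mm [-10.1  -2.3   0.6] turn [0.0003 0.0001 0.0261] | at [ 0.4746 -0.25    0.1606] [3.141 0.    1.546] F [ 0.1 -0.3 -0.4] w 0.091 gf 0.0 t 20.95 q6 -0.48
```

View pics/t2.png

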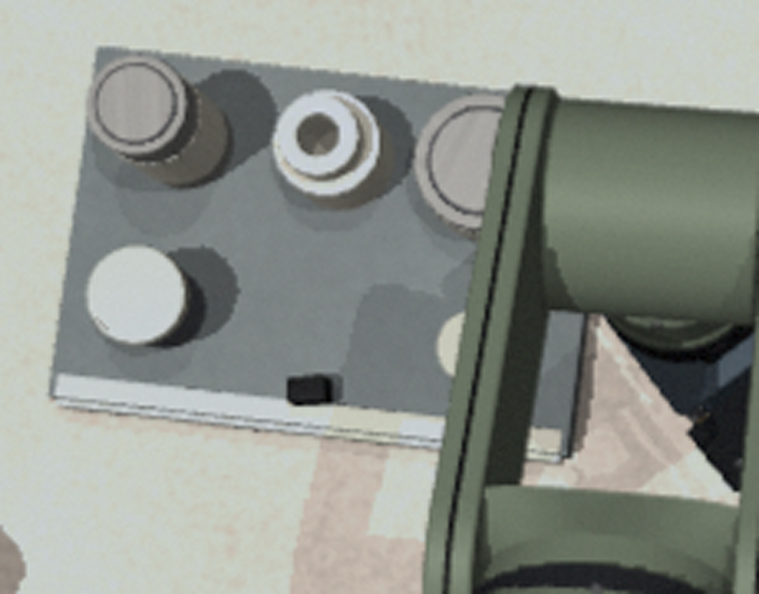

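The top view shows the narrow roll centred on the wide one, with the parallax as expected, and the tub on dot A. Now I'll do the block.

Request:
drive_tool:
  series: [-1,-38,-2,0,0,0,0.026,-1,-38,-2,10,0,0,0.026,-1,-38,-2,10,0,0,0.026,-1,-38,-2,10,0,0,0.026]

```text
t: 21.35
tool_pos: [0.4719, -0.2844, 0.1503]
tool_rot: [-3.14, -0.001, 1.528]
wrist_force: [-0.8, -0.6, -0.6]
width: 0.0912
gripper_force: 0.0
```

```bash
python3 wr.py pics/w6.png;python3 plan.py .472 -.2887 .029 1.52; python3 - <<'E'
from h import *
s=pickle.load(open("wrist.pkl","rb")); print(fproj(s,[.472,-.2887,.044]))
E
```

```text
371.64829954431775 320.7420658637585 240.7498265265011
shift mm [ -4.5  -0.  121.7] turn [-0.0004 -0.0008  0.0081] | at [ 0.4723 -0.2843  0.1507] [-3.141e+00 -1.000e-03  1.528e+00] F [-0.2 -0.3  0.6] w 0.0914 gf 0.0 t 21.4 q6 -0.52
(np.float64(321.77301681987626), np.float64(244.1904123798478))
```

View pics/w6.png

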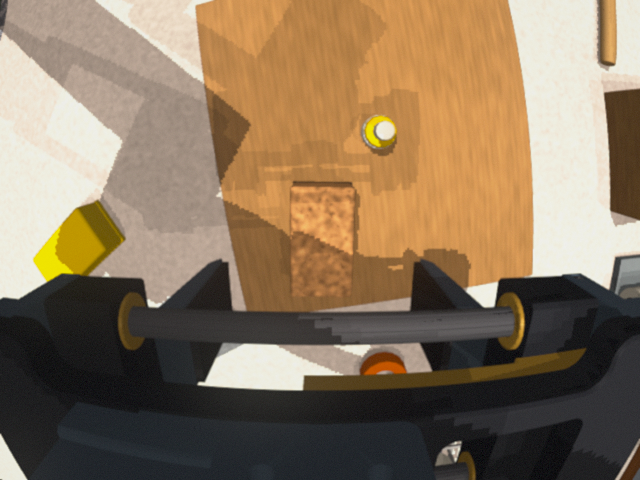

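The block's top face has corners at about (291,186), (354,187), (352,297) and (290,297). The orange ring at (382,362) and the bottle at (380,131) are clear of it.

```bash
python3 - <<'E'
from h import *
s=pickle.load(open("wrist.pkl","rb"))
P=[frs(s,u,v,.044)[:2] for u,v in((291,186),(354,187),(352,297),(290,297))]
P=np.array(P)*1000; print(P.round(1),P.mean(0)); a=(P[0]+P[1]-P[2]-P[3])/2; print(a,np.degrees(np.arctan2(-a[0],a[1])), "yaw",np.pi/2+np.arctan2(-a[0],a[1]))
b=(P[1]+P[2]-P[0]-P[3])/2; print(b, np.pi/2+np.arctan2(b[1],b[0]))
g=cv2.GaussianBlur(cv2.cvtColor(s["img"],cv2.COLOR_RGB2GRAY),(0,0),1).astype(float)
gx=np.diff(g,axis=1)
for r in range(200,290,15): print(r,np.argmax(np.abs(gx[r,280:305]))+280.5,np.argmax(np.abs(gx[r,340:366]))+340.5)
E
```

```text
[[ 450.9 -242.6]
 [ 498.  -245.4]
 [ 494.6 -334.1]
 [ 444.4 -331.9]] [ 471.97858438 -288.51395996]
[ 4.96677684 89.01173258] -3.193742520885811 yaw 1.5150550043444955
[48.67713905 -2.45955211] 1.5203113921969507
200 288.5 359.5
215 291.5 358.5
230 282.5 356.5
245 291.5 351.5
260 290.5 341.5
275 291.5 343.5
```

Request:
drive_tool:
  series: [-1,-4.3,0,40,0,0,0.01,-1,-4.3,0,85,0,0,0.01,-1,-4.3,0,125,0,0,0.01,-1,-4.3,0,138,0,0,0.01,-1,-4.3,0,138,0,0,0.01]

```text
t: 21.9
tool_pos: [0.4714, -0.2885, 0.0116]
tool_rot: [-3.139, -0.002, 1.518]
wrist_force: [-0.0, 0.1, 0.1]
width: 0.0911
gripper_force: 0.0
```

Request:
drive_tool:
  series: [-1,0,0,0,0,0,0,0.8,0,0,0,0,0,0,0.8,0,0,0,0,0,0,0.8,0,0,0,0,0,0,0.8,0,0,0,0,0,0]
  newtons: 15

```text
t: 22.4
tool_pos: [0.4722, -0.2902, 0.0134]
tool_rot: [3.14, 0.001, 1.516]
wrist_force: [-0.9, -0.1, 0.6]
width: 0.0621
gripper_force: 0.0
```

Request:
drive_tool:
  series: [0.8,0,0,0,0,0,0,0.8,0,0,0,0,0,0,0.8,0,0,0,0,0,0,0.8,0,0,0,0,0,0]

```text
t: 22.8
tool_pos: [0.472, -0.2901, 0.0129]
tool_rot: [3.141, 0.0, 1.516]
wrist_force: [-0.8, 0.3, 2.4]
width: 0.0504
gripper_force: 15.0
```

Request:
drive_tool:
  series: [0.8,0,0,-20,0,0,0,0.8,0,0,-60,0,0,0,0.8,0,0,-105,0,0,0,0.8,45,0,-120,0,0,0,0.8,90,0,-120,0,0,0.03]

```text
t: 23.3
tool_pos: [0.4786, -0.2007, 0.1355]
tool_rot: [3.135, 0.002, 1.483]
wrist_force: [0.4, 1.1, -0.9]
width: 0.0499
gripper_force: 15.0
```

```bash
python3 plan.py .489 .128 .13 1.4845
```

```text
shift mm [328.3 -18.6   4.8] turn [ 0.0064  0.0019 -0.0017] | at [ 0.4786 -0.2007  0.1355] [3.135e+00 2.000e-03 1.483e+00] F [ 0.4  1.1 -0.9] w 0.0499 gf 15.0 t 23.3 q6 -0.33
```

Request:
drive_tool:
  series: [0.8,46,-2.6,0,0,0,0,0.8,92,-5.2,0,0,0,0,0.8,138,-7.8,0,0,0,0,0.8,184,-10.4,0,0,0,0,0.8,230,-13,0,0,0,0]

```text
t: 23.8
tool_pos: [0.4828, 0.0319, 0.1326]
tool_rot: [-3.141, -0.0, 1.486]
wrist_force: [0.5, 0.1, -0.6]
width: 0.0501
gripper_force: 15.0
```

Request:
drive_tool:
  series: [0.8,46,-2.6,0,0,0,0,0.8,98,-5.6,0,0,0,0,0.8,98,-5.6,30,0,0,0,0.8,98,-5.6,60,0,0,0,0.8,98,-5.6,75,0,0,0]

```text
t: 24.3
tool_pos: [0.4841, 0.1286, 0.0553]
tool_rot: [-3.138, 0.001, 1.488]
wrist_force: [-0.7, -0.4, -1.1]
width: 0.0501
gripper_force: 15.0
```

Request:
drive_tool:
  series: [0.8,0,0,0,0,0,0,0.8,0,0,0,0,0,0,0.8,0,0,0,0,0,0]

```text
t: 24.6
tool_pos: [0.4869, 0.1284, 0.0588]
tool_rot: [3.139, -0.001, 1.486]
wrist_force: [0.9, -0.1, -0.6]
width: 0.0498
gripper_force: 15.0
```

```bash
python3 plan.py .489 .128 .04 1.4845;  python3 wr.py pics/w7.png
```

```text
shift mm [-0.2  2.1 18.8] turn [ 0.0021 -0.0008  0.0017] | at [0.4869 0.1284 0.0588] [ 3.139e+00 -1.000e-03  1.486e+00] F [ 0.9 -0.1 -0.6] w 0.0498 gf 15.0 t 24.6 q6 0.32
371.64829954431775 320.7420658637585 240.7498265265011
```

View pics/w7.png

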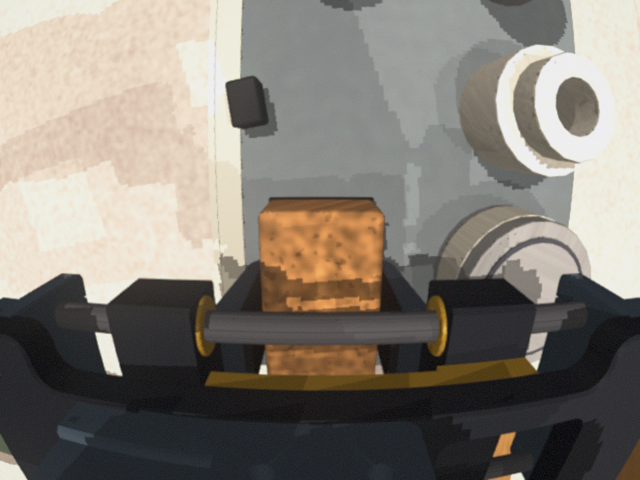

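The block is held straight, with edges x=261–384 parallel to the strip, and the fingers are clear of the squat tin (515,265). I'll lower it.

Request:
drive_tool:
  series: [0.8,0,2,8,0,0,0,0.8,0,2,14,0,0,0,0.8,0,2,14,0,0,0,0.8,0,2,14,0,0,0]

```text
t: 25.05
tool_pos: [0.4878, 0.128, 0.0435]
tool_rot: [-3.141, 0.0, 1.486]
wrist_force: [0.1, -0.1, -1.5]
width: 0.0499
gripper_force: 15.0
```

```bash
python3 plan.py .489 .128 .04 1.4845
```

```text
shift mm [0.1 1.2 3.5] turn [-0.0006  0.0001  0.0019] | at [0.4878 0.128  0.0435] [-3.141  0.     1.486] F [ 0.1 -0.1 -1.5] w 0.0499 gf 15.0 t 25.05 q6 0.32
```

Request:
drive_tool:
  series: [0.8,0,1,3,0,0,0.002,0.8,0,1,4,0,0,0.002,0.8,0,1,4,0,0,0.002]

```text
t: 25.35
tool_pos: [0.4888, 0.128, 0.0396]
tool_rot: [-3.141, 0.0, 1.485]
wrist_force: [-0.5, 0.3, -0.6]
width: 0.0498
gripper_force: 15.0
```

Request:
drive_tool:
  series: [0.8,0,0,1,0,0,0,0.8,0,0,1,0,0,0,0.8,0,0,1,0,0,0]

```text
t: 25.65
tool_pos: [0.4891, 0.1281, 0.0389]
tool_rot: [3.141, -0.0, 1.485]
wrist_force: [-0.4, -0.2, 0.4]
width: 0.0498
gripper_force: 15.0
```

Request:
drive_tool:
  series: [0.8,0,0,0.8,0,0,0,0.8,0,0,0.8,0,0,0,0.8,0,0,0.8,0,0,0]

```text
t: 25.95
tool_pos: [0.4891, 0.1281, 0.0388]
tool_rot: [3.141, -0.0, 1.485]
wrist_force: [-1.1, -0.2, 6.5]
width: 0.0498
gripper_force: 15.0
```

Contact. I'll open partly to stay clear of the squat tin, then rise and back away toward the robot.

Request:
drive_tool:
  series: [0.8,0,0,-0.5,0,0,0,-0.55,0,0,-0.5,0,0,0,-0.55,0,0,-0.5,0,0,0,-0.55,0,0,-0.5,0,0,0,-0.55,0,0,-0.5,0,0,0]

```text
t: 26.45
tool_pos: [0.4889, 0.128, 0.0383]
tool_rot: [-3.141, 0.0, 1.485]
wrist_force: [0.3, -0.4, -0.9]
width: 0.0703
gripper_force: 0.0
```

Request:
drive_tool:
  series: [-0.55,0,0,-20,0,0,0,-0.55,0,0,-60,0,0,0,-0.55,0,0,-105,0,0,0,-0.55,-45,0,-130,0,0,0,-0.55,-90,0,-130,0,0,0]

```text
t: 26.95
tool_pos: [0.4838, 0.0384, 0.1723]
tool_rot: [3.133, -0.001, 1.488]
wrist_force: [1.3, -0.1, -0.7]
width: 0.0701
gripper_force: 0.0
```

Request:
drive_tool:
  series: [-0.55,-45,-10,0,0,0,0,-0.55,-90,-20,0,0,0,0,-0.55,-135,-30,0,0,0,0,-0.55,-180,-40,0,0,0,0,-0.55,-225,-50,0,0,0,0]

```text
t: 27.45
tool_pos: [0.4111, -0.1831, 0.1685]
tool_rot: [3.141, 0.0, 1.485]
wrist_force: [0.9, -0.6, 0.8]
width: 0.0713
gripper_force: 0.0
```

```bash
python3 - <<'E'
from h import *
from rig import *
t=snapshot("top"); pickle.dump(t,open("top3.pkl","wb"));cv2.imwrite("pics/t3.png",cv2.resize(t["img"][120:300,95:325],None,fx=3.3,fy=3.3,interpolation=2)[:,:,::-1])
E
```

```text
(no output)
```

View pics/t3.png

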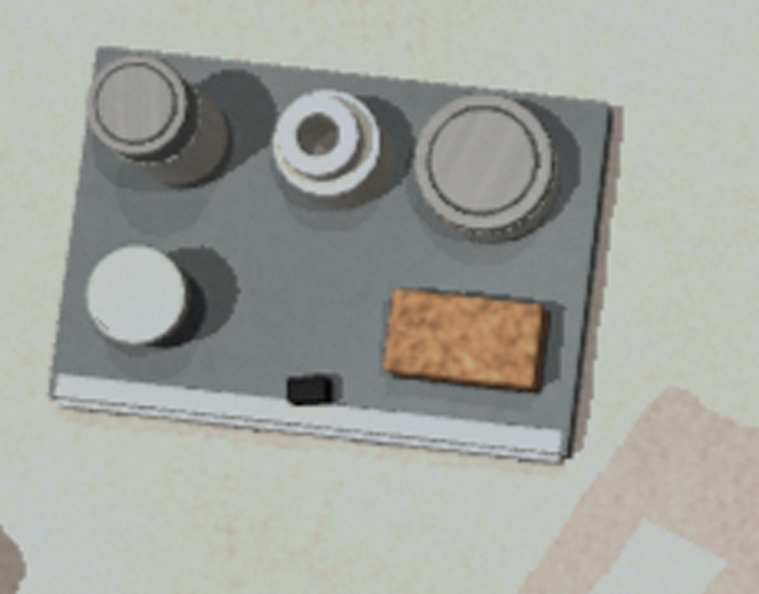

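Everything is on the panel: the stack at (325,142), the tub at (138,295) and the block at (466,338), which looks parallel to the strip. I'll check the numbers in the panel frame.

```bash
python3 - <<'E'
from h import *
t=pickle.load(open("top3.pkl","rb")); im=t["img"]; K=4
rgb=cv2.resize(im,None,fx=K,fy=K,interpolation=2); b=cv2.cvtColor(rgb,cv2.COLOR_RGB2HSV).astype(int)
def f(n,box,cond,z,top):
  x0,y0,x1,y1=[K*v for v in box]; m=cond(b[y0:y1,x0:x1]).astype(np.uint8)
  c=cv2.convexHull(max(cv2.findContours(m,0,1)[0],key=cv2.contourArea))
  if n=="block": e=cv2.minAreaRect(c); 
  else: e=cv2.fitEllipse(c)
  p=(np.array(e[0])+[x0,y0]+.5)/K-.5; print(n,"err mm",((onz(t,*p,z)[:2]-top)*1000).round(1),np.array(e[1])/K,e[2])
f("tub",(118,190,154,228),lambda h:h[...,2]>140,.088,[.5061,.3196])
f("wide",(172,142,218,184),lambda h:h[...,2]>165,.078,[.6028,.2158])
f("block",(205,200,265,242),lambda h:(h[...,1]>90)&(h[...,2]>85),.07,[.4897,.13])
f("narrow",(176,146,205,176),lambda h:h[...,2]>190,.098,[.6028,.2158])
# narrow bore (dark) 
f("bore",(182,152,202,172),lambda h:h[...,2]<150,.098,[.6028,.2158])
a=[onz(t,95+u/3.3,120+v/3.3,.03) for u,v in((55,375),(563,432))]; d=a[0]-a[1]; print("strip",np.degrees(np.arctan2(d[0],d[1])), "image",np.degrees(np.arctan2(57,508)))
E
```

```text
tub err mm [ 2.2 -0.4] [29.48159981 30.21238136] 52.855712890625
wide err mm [ 0.4 -1.9] [31.24088097 32.0421257 ] 56.47258377075195
block err mm [-0.2 -0.4] [46.18798447 25.86858559] 6.340191841125488
narrow err mm [ 1.4 -1.8] [22.45337296 28.68357468] 50.60176467895508
bore err mm [ 0.2 -1.5] [12.88819313 13.47593498] 56.38031005859375
strip 4.886735034082992 image 6.4020795804642825
```

```bash
python3 -c "
from rig import *
print(finish_job())"
```

```text
the job is handed in; nothing more can be done
None
```

The display is set out as asked and handed in at about 27.5 s: by the last top view all four items are within about 2 mm of their dots, the narrow roll is within about 1 mm of the wide roll's centre, and the block is parallel to the price strip.

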